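# Hook the follower plate out of the dough press barrel

## Task

Take the hook by its wooden handle, lower it into the dough press barrel, catch the loop of the follower plate with it and draw the plate out on the hook, then stand the plate on the round rubber mat. Hang the hook back down through the slot of its wooden holder while the plate waits on the mat, then take the plate by its loop with the gripper and set it flat in the white draining tray. Never drop the plate or fling it about, and leave the bottles, cups and other things standing where they are.

Things in the scene. Friction and masses are not known exactly. Their poses are not given: they have to be found in the camera images.
- hook_grip (a point): hook tool, upright in its holder: centre of its square wooden handle (22 x 22 x 60 mm). z up, x the way the tip is turned. A 34 mm collar (underside 36 mm below this point) rests on the holder. The shaft, 7 mm wire on the handle's axis, goes down 146 mm from this point (wire axis), then 22 mm along +x, then up: a square J, gap 15 mm, tip's top 128.5 mm and lowest wire 149.5 mm below. 0.12 kg
- hook_seat (a point): the middle of the hook's inner floor, where a loop rests: 11 mm along +x from the shaft axis and 142.5 mm below hook_grip; axes as hook_grip
- follower_loop (a point): follower plate: loose, steel, 84 (x) by 60 (y) mm, 12 mm thick, ends rounded, a rigid loop on top. This point: centre of the loop's top bar (9 x 9 mm, 53 mm long along x), 46.5 mm above the plate's underside. The window under the bar is 35 mm wide (x), 30 mm high, open along y. z up. 0.32 kg. Starts flat on the bore's floor, within 3 mm of its axis, the loop turned any way
- barrel: the dough press barrel, a fixed upright open steel cylinder; origin on its axis at the table. Bore 94 mm in diameter, outside 102 mm (flange 120 mm at the foot, 5 mm high), rim 130 mm above the table, bore floor 6 mm above the table
- holder: hook's wooden holder, fixed, 94 (x) by 70 (y) mm; origin under its middle at the table. Its flat top (84 x 60 mm, 8 mm thick, 126 mm above the table) has a closed slot 48 (x) by 18 (y) mm in the middle: the J goes down through it, the collar rests on top. At the start the shaft is 11 mm from the middle towards -x, tip to +x. Free below the slot down to a base board 6 mm above the table
- mat: the round black rubber mat, fixed, 150 mm in diameter and 3 mm thick; origin in its middle at the table
- rack: the white draining tray, fixed, 102 mm (its x) by 78 mm (its y) outside, open on top: inside 92 x 68 mm, walls 5 mm thick, rim 24 mm and inner floor 5 mm above the table; origin under its middle at the table. The plate fits only with its long side along the tray's x (either way round)
- squeeze: white squeeze bottle, loose, 62 mm in diameter, 190 mm tall; origin at its foot, like all that follow
- oil: amber oil bottle, loose, 56 mm in diameter, 170 mm tall
- mug: red enamel cup, loose, 60 mm in diameter, 65 mm tall
- bowl: small steel bowl, loose, 90 mm in diameter, 42 mm tall
- scraper: dough scraper lying flat, loose, 95 x 72 mm, 15 mm high
- jar: jar, loose, 70 mm in diameter, 100 mm tall
- beaker: clear beaker, loose, 76 mm in diameter, 90 mm tall
Not all that is in view belongs to the job. Leave any yellow look-alike of the part that bears follower_loop alone.

How it is judged:
By the outcome, as a careful person would: the job done as asked, in the order asked, and still so for the second after the job is handed in, with the robot touching nothing.
It also fails if it takes over 72 s, if anything falls off the work surface, if the arm or the gripper's body presses on something with over 40 N, if the wrist force passes 120 N, or if a joint passes its speed limit or range.

## Robot

A 6-joint arm with a two-finger parallel gripper is mounted at the origin on the work surface. World frame = base frame: x ahead of the robot, y to its left, z up, the work surface at z = 0. Lengths are in mm, angles in rad, forces in N, time in s.
With the tool pointing down it reaches from about 350 to 875 mm from the base axis. Payload 4.2 kg.
Tool frame: the origin (TCP) lies midway between the tips of the shut fingers; the grasp point (between the pads) lies 19 mm behind it (arm.grasp_offset is the distance from the TCP to the grasp point, in mm); z points along the fingers, y is the direction in which the jaws open and shut (so a half turn about z gives the same grasp; the last joint's range is limited). The gripper opens to 85 mm and grips with 20 to 120 N. Pads are 22 mm wide; open, the fingers measure 114 mm over their backs; the gripper's body (76 mm by 85 mm) begins 54 mm behind the grasp point. The pads swing forward as they close: fully open they stand 13 mm farther back than shut.
Start: joints at [-1.006, 0.385, 0.008, 0, -1.194, -0.259], TCP at [188.176, -595.977, 231.312] pointing down, gripper open.
Joint ranges: [-3.14, 3.14], [-1.21, 2.06], [-1.07, 1.41], [-3.16, 2.05], [-2.99, -0.16], [-3.1, 3.1]. Speed limits (rad/s): [2.79, 2.79, 3.14, 3.14, 3.14, 3.14].

## Interface

Orientations are given as a unit quaternion [x, y, z, w].
In Python, from bench import arm gives the robot as it stands.
- The arm moves only by the tool move_arm, never from a script. Its argument "moves" is a list of rows, each an object with "gripper": the gripper's target within -1 to 1 (fully open at 1, half-way at 0, shut at -1); "xyz": the shift along the tool's x, y, z in cm, a list of three; "angular": the turn, a rotation vector about the tool's x, y, z in rad, a list of three. In form: [{"gripper": gripper, "xyz": [dx, dy, dz], "angular": [wx, wy, wz]}, ...]. A call has 1 to 10 rows; each row is the pose to reach, as a shift and turn from the pose commanded when the call began, along the tool's axes at that moment; what a row does not reach only later rows make up. A row lasts 1/8 s, in which the tool goes at most 62.5 mm and 10.7 degrees, less where a joint would pass 70% of its speed; a pose out of reach is approached as far as the arm can. A call with a gripper value outside its range is refused whole. The fingers move at their own pace and stop on an object; the grip force is fixed at half the most. Time passes only in rows, so rows that repeat a pose let the fingers close. It gives the time, the measured TCP pose, the force and the opening at its end, in the units of the state.
- arm.read_state(): the state, without advancing time (a new reading comes with each control period).
- arm.get_image(name): name is "side" or "top" or "wrist"; returns (picture, depth): 400x640x3 uint8, blue, green, red; 400x640 float32, mm along the optical axis (not along the pixel's ray), 0 where there is no reading.
- arm.get_calibration(name): a dict with "camera_matrix" (3x3 intrinsics, pixels), "R" (3x3) and "t" (3): a world point X has camera coordinates R X + t. Camera axes: x right, y down, z forward; pixel columns grow to the right and rows downward; lengths in mm; the calibration is good to about 2 mm. A picture is of the moment at which its call begins: read the wrist's pose just before it. get_calibration takes no time and is no camera call; for the wrist camera it gives the pose at the moment of the call.
- arm.job_done(): hands the job in, once; it reports no verdict.
The state is a dict: "clock": time; "joints": joint angles; "joint_vel": joint speeds; "joint_efforts": joint torques, N m; "position": TCP position; "ee_rot": TCP orientation; "contact_force": force on the tool from outside, world axes, zero at the start; "wrist_torque": the same for the moment, N m; "gripper_width": finger opening in mm.
Only numpy, scipy, OpenCV 4.12 (cv2) and the standard library are available. Lean on these libraries where they do the work, as an engineer would, in place of code of your own. Each camera call takes 0.05 s, during which the arm holds its last target. There are 200 camera calls.

## Working session

There is one attempt and no reset: what is moved stays moved. The work goes in short steps, Python scripts to look and compute and a tool call to move; the robot and the scene stay as the last step left them, time stands still between calls to the robot, and variables do not carry over. Pictures are saved under pics/ and viewed, about 8 in all and at most 12, crops included, and the job is handed in when it is done.

Besides the shell and the picture viewer there is one more tool, called after ">>>" as name([rows], argument=value, ...), one row to a line, values as JSON. move_arm: Moves the arm, as the interface text tells. Its arguments: {"type":"object","properties":{"moves":{"type":"array","items":{"type":"object","properties":{"gripper":{"type":"number"},"xyz":{"type":"array","items":{"type":"number"}},"angular":{"type":"array","items":{"type":"number"}}}}}},"required":["moves"]}

```bash
mkdir -p pics; ls; cat > h.py <<'E'
from bench import arm
import numpy as np, cv2
from scipy.spatial.transform import Rotation as Rn
def cloud(name):
    c=arm.get_calibration(name); im,d=arm.get_image(name)
    K=c["camera_matrix"];v,u=np.mgrid[0:400,0:640]
    P=np.stack([(u-K[0][2])/K[0][0]*d,(v-K[1][2])/K[1][1]*d,d],-1)
    W=(P-np.array(c["t"]))@np.array(c["R"])
    W[d==0]=np.nan
    return im,d,W
E
python3 - <<'E'
from h import *
s=arm.read_state();print(s)
for n in ("top","side"):
    im,d,W=cloud(n); np.savez(n,im=im,W=W); cv2.imwrite(f"pics/{n}0.png",im)
    c=arm.get_calibration(n);print(n,c)
E
```

```text
pics
{'clock': 0.0, 'joints': array([-1.00643106e+00,  3.85548656e-01,  6.62811299e-03, -5.09044121e-04,
       -1.19399158e+00, -2.58583620e-01]), 'joint_vel': array([-0.00117047, -0.00057104,  0.00158279,  0.00101646,  0.00103796,
        0.00078912]), 'joint_efforts': array([-1.50440783e-04, -3.92291987e+01,  1.88409394e+01,  4.18609634e+00,
       -4.53576562e-03, -1.00616253e-05]), 'position': array([ 187.98498321, -595.44780433,  230.22575352]), 'ee_rot': array([-1.52202971e-01,  9.88348663e-01,  1.06421485e-03, -2.06296874e-04]), 'contact_force': array([ 0.14522514, -0.68876658,  0.65460496]), 'wrist_torque': array([-0.04035192,  0.04426361,  0.01332126]), 'gripper_width': 85.48089520171911}
top {'camera_matrix': array([[510.4154871 ,   0.        , 320.25514757],
       [  0.        , 510.4154871 , 199.46451921],
       [  0.        ,   0.        ,   1.        ]]), 'R': array([[ 0.02285306, -0.99921555,  0.03234222],
       [-0.99612721, -0.02550593, -0.08414296],
       [ 0.08490188, -0.03029404, -0.99592868]]), 't': array([  17.56979686,  558.70934759, 1231.50061972])}
side {'camera_matrix': array([[385.79140214,   0.        , 320.04130848],
       [  0.        , 385.79140214, 200.86339224],
       [  0.        ,   0.        ,   1.        ]]), 'R': array([[-0.99425516, -0.10694347,  0.00444741],
       [-0.06928805,  0.61138979, -0.78829036],
       [ 0.0815834 , -0.78406991, -0.61528735]]), 't': array([ 538.18703991,  125.63437005, 1132.45990022])}
```

View pics/top0.png

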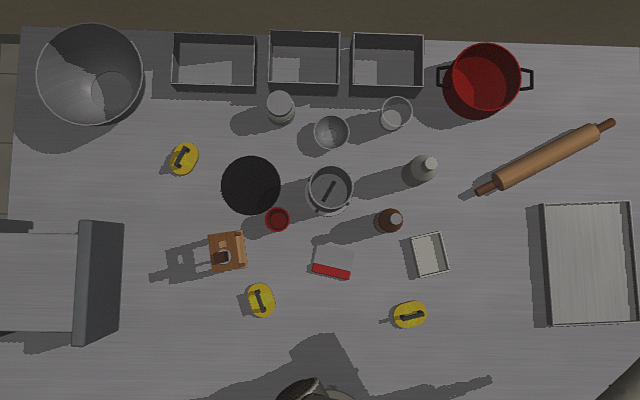

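View pics/side0.png

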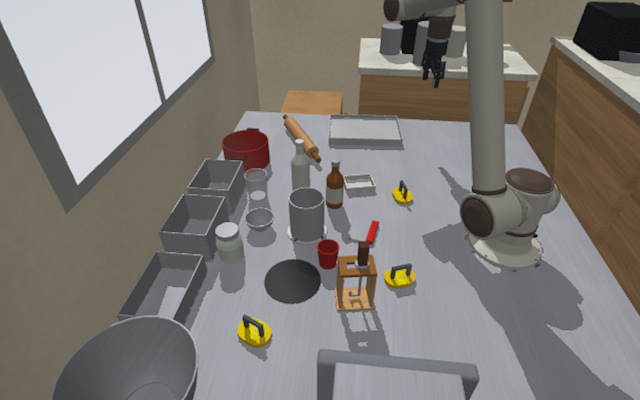

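Top view: follower plate's dark loop is inside the barrel at (328,190). The yellow look-alikes are at (183,158), (261,300) and (410,315), and are to be left alone. The hook stands in its holder at (222,255), the mat is at (251,185) and the tray at (430,254). The side view agrees.

```bash
python3 - <<'E'
from h import *
D=np.load("top.npz");im,W=D["im"],D["W"]
def reg(name,u0,v0,u1,v1,z0,z1,circ=False):
    m=np.zeros((400,640),bool);m[v0:v1,u0:u1]=1
    m&=(W[...,2]>z0)&(W[...,2]<z1)
    p=W[m]; r=cv2.minAreaRect(p[:,:2].astype(np.float32))
    print(name,m.sum(),"mean",p.mean(0).round(1),"rect",np.round(r[0],1),np.round(r[1],1),round(r[2],1),"circ",np.round(cv2.minEnclosingCircle(p[:,:2].astype(np.float32)),1) if 0 else [np.round(x,1) for x in cv2.minEnclosingCircle(p[:,:2].astype(np.float32))])
    return p
reg("table",260,230,300,280,-20,20)
reg("barrelrim",295,155,365,225,122,138)
reg("loop",308,170,350,210,44,62)
reg("plate",308,170,350,210,12,24)
reg("holdertop",195,220,260,280,119,133)
reg("handletop",195,220,260,280,180,205)
reg("rackrim",400,225,460,285,17,30)
g=im.astype(int).max(-1)
m=(g<45);m[:150]=0;m[220:]=0;m[:,:215]=0;m[:,285:]=0
p=W[m&(W[...,2]<12)];print("mat",m.sum(),p.mean(0),cv2.minEnclosingCircle(p[:,:2].astype(np.float32)))
for n,b in dict(squeeze=(405,145,445,190),oil=(370,200,410,240),mug=(262,205,292,232),bowl=(310,112,352,153),beaker=(375,92,418,133),jar=(262,88,300,128),scraper=(305,240,358,282)).items():
    reg(n,*b,8,250)
cv2.imwrite("pics/crop1.png",np.hstack([cv2.resize(im[215:285,185:265],None,fx=5,fy=5),cv2.resize(im[155:225,290:370],None,fx=5,fy=5)]))
E
```

```text
table 1972 mean [4.204e+02 1.281e+02 2.000e-01] rect [420.9 128.4] [121.3  97.1] 1.5 circ [array([420.9, 128.1]), np.float64(77.4)]
barrelrim 264 mean [580.6  11.5 129.5] rect [579.3  11.9] [99.3 99.7] 46.3 circ [array([579.2,  11.2]), np.float64(50.7)]
loop 144 mean [587.6   9.7  55.3] rect [578.3  12.5] [92.1 98.1] 52.1 circ [array([577.6,  12.3]), np.float64(49.7)]
plate 603 mean [580.4  10.8  18. ] rect [582.7  14.4] [85.5 99. ] 11.0 circ [array([579.4,  12. ]), np.float64(58.6)]
holdertop 808 mean [429.8 246.6 126.4] rect [428.6 248. ] [84.  61.1] 10.0 circ [array([428.8, 247.3]), np.float64(50.1)]
handletop 119 mean [417.5 244.7 191.8] rect [417.5 244.9] [20.9 22.5] 1.7 circ [array([417.4, 245. ]), np.float64(13.9)]
rackrim 325 mean [ 429.8 -241.5   23.3] rect [ 430.8 -241.8] [102.2  79.5] 13.6 circ [array([ 431.5, -241.9]), np.float64(62.5)]
mat 2790 [591.27506193 205.71562112   3.1294062 ] ((579.7615966796875, 190.79273986816406), 92.427490234375)
squeeze 790 mean [ 622.2 -191.6  126.3] rect [ 641.7 -194.7] [89.1 58.6] 18.8 circ [array([ 646.1, -200.4]), np.float64(47.8)]
oil 570 mean [ 505.7 -121.7  115.5] rect [ 514.3 -139. ] [57.  91.9] 34.7 circ [array([ 501.3, -147.1]), np.float64(47.1)]
mug 306 mean [507.6 136.4  45.6] rect [505.7 133.5] [56.9 56.7] 46.5 circ [array([505.5, 133.6]), np.float64(29.5)]
bowl 852 mean [728.8   7.9  25.6] rect [724.4   7.9] [88.2 86. ] 1.4 circ [array([727. ,  12.7]), np.float64(48.9)]
beaker 942 mean [ 785.7 -148.7   52.9] rect [ 778.9 -150.7] [108.9  96.7] 89.6 circ [array([ 792.7, -151.9]), np.float64(63.6)]
jar 990 mean [775.9 131.3  77.9] rect [783.6 133.8] [85.1 88.3] 0.5 circ [array([791.9, 129.2]), np.float64(52.1)]
scraper 795 mean [403.   -3.2  12.3] rect [400.8   4.4] [109.4  90.5] 78.4 circ [array([404.4,  -0.7]), np.float64(62.2)]
```

View pics/crop1.png

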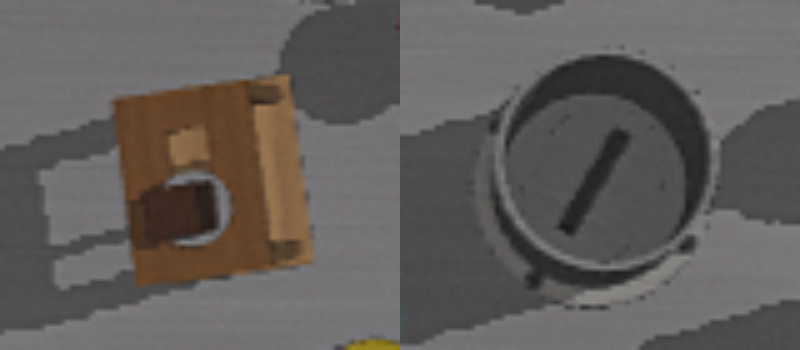

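Crop: the hook handle stands in the slot at the -x side of the holder, which is yawed about 10°. The real steel plate in the barrel has its loop running from about (335,182) to (323,201) px. The yellow ones are ruled out.

```bash
cat >> h.py <<'E'
def go(x,y,z,yaw):
    """shift (cm) and turn about tool z to bring TCP to x,y,z with tool y at yaw deg"""
    s=arm.read_state();R=Rn.from_quat(s["ee_rot"]).as_matrix()
    cur=np.degrees(np.arctan2(R[1,1],R[0,1]))
    d=R.T@(np.array([x,y,z])-s["position"])/10
    w=(yaw-cur+180)%360-180
    print("TO",(x,y,z,yaw),"xyz",d.round(2),"wz",round(-np.radians(w),4),"cur",cur.round(2),s["position"].round(1),"j6",s["joints"][5].round(2),"t",round(s["clock"],2))
E
python3 - <<'E'
from h import *
D=np.load("top.npz");im,W=D["im"],D["W"]
g=im.astype(int).max(-1)
# loop bar
m=np.zeros((400,640),np.uint8);m[175:206,317:341]=(g[175:206,317:341]<45)
n,l,st,ce=cv2.connectedComponentsWithStats(m);print(st[1:])
k=1+st[1:,4].argmax();ys,xs=np.where(l==k)
c=arm.get_calibration("top");Rm,t,K=map(np.array,(c["R"],c["t"],c["camera_matrix"]))
def at_z(u,v,z):
    ray=Rm.T@np.linalg.inv(K)@[u,v,1];o=-Rm.T@t
    return o+ray*(z-o[2])/ray[2]
p=np.array([at_z(a,b,57)[:2] for a,b in zip(xs,ys)],np.float32)
r=cv2.minAreaRect(p);print("loop",r,p.mean(0),np.median(W[ys,xs,2]))
# mat
m=np.zeros((400,640),np.uint8);m[150:220,215:286]=(g[150:220,215:286]<40)
n,l,st,ce=cv2.connectedComponentsWithStats(m);k=1+st[1:,4].argmax();ys,xs=np.where(l==k);print(st[k])
p=np.array([at_z(a,b,3)[:2] for a,b in zip(xs,ys)],np.float32);print("mat",cv2.minAreaRect(p),cv2.minEnclosingCircle(p),p.mean(0))
go(430,-240,330,190)
E
```

```text
[[317 175   2   2   2]
 [337 175   1   1   1]
 [322 181  14  21  67]
 [317 205   1   1   1]]
loop ((576.5276489257812, 13.48592758178711), (7.411675453186035, 55.016143798828125), 61.15900802612305) [576.24316   13.628658] 56.84115711249305
[ 221  156   59   59 2746]
mat ((591.867431640625, 206.43185424804688), (145.53848266601562, 144.14556884765625), 1.699267864227295) ((591.459228515625, 205.77474975585938), 74.05347442626953) [591.3737  205.72685]
TO (430, -240, 330, 190) xyz [-33.77  26.64  -9.92] wz -1.4397 cur 107.51 [ 188.  -595.5  230.3] j6 -0.26 t 0.1
```

>>> move_arm([
  {"gripper":1,"xyz":[-33.8,26.6,-9.9],"angular":[0,0,-1.44]},
  {"gripper":1,"xyz":[-33.8,26.6,-9.9],"angular":[0,0,-1.44]},
  {"gripper":1,"xyz":[-33.8,26.6,-9.9],"angular":[0,0,-1.44]},
  {"gripper":1,"xyz":[-33.8,26.6,-9.9],"angular":[0,0,-1.44]},
  {"gripper":1,"xyz":[-33.8,26.6,-9.9],"angular":[0,0,-1.44]},
  {"gripper":1,"xyz":[-33.8,26.6,-9.9],"angular":[0,0,-1.44]},
  {"gripper":1,"xyz":[-33.8,26.6,-9.9],"angular":[0,0,-1.44]},
  {"gripper":1,"xyz":[-33.8,26.6,-9.9],"angular":[0,0,-1.44]},
  {"gripper":1,"xyz":[-33.8,26.6,-9.9],"angular":[0,0,-1.44]},
  {"gripper":1,"xyz":[-33.8,26.6,-9.9],"angular":[0,0,-1.44]},
])

```text
clock: 1.35
position: [429.9, -240.9, 329.8]
ee_rot: [0.765, -0.644, -0.001, 0.0]
contact_force: [-0.1, -0.6, 0.2]
gripper_width: 85.5
```

```bash
python3 - <<'E'
from h import *
im,d,W=cloud("wrist");np.savez("w1",im=im,W=W);cv2.imwrite("pics/w1.png",im)
c=arm.get_calibration("wrist");print(c)
z=W[...,2]
m=(z>19)&(z<29)&(abs(W[...,0]-431)<75)&(abs(W[...,1]+242)<75)
p=W[m];print(m.sum(),p.mean(0));print(cv2.minAreaRect(p[:,:2].astype(np.float32)))
go(417.5,245,290,190); go(430,0,330,190)
E
```

```text
{'camera_matrix': array([[295.77133379,   0.        , 323.11751068],
       [  0.        , 295.77133379, 198.10488575],
       [  0.        ,   0.        ,   1.        ]]), 'R': array([[-9.85433568e-01, -1.70058656e-01,  8.57700312e-04],
       [-1.62126846e-01,  9.40969987e-01,  2.97136955e-01],
       [-5.13377815e-02,  2.92669674e-01, -9.54834485e-01]]), 't': array([383.60407931, 228.64753573, 566.66510063])}
784 [ 431.7879822  -242.37483812   23.92794763]
((431.42071533203125, -241.18771362304688), (102.02288818359375, 77.9149398803711), 13.726619720458984)
TO (417.5, 245, 290, 190) xyz [-48.1   -7.12   4.  ] wz -0.0023 cur -170.13 [ 429.8 -241.1  329.9] j6 0.35 t 1.4
TO (430, 0, 330, 190) xyz [-23.75  -4.15  -0.  ] wz -0.0023 cur -170.13 [ 429.8 -241.1  329.9] j6 0.35 t 1.4
```

View pics/w1.png

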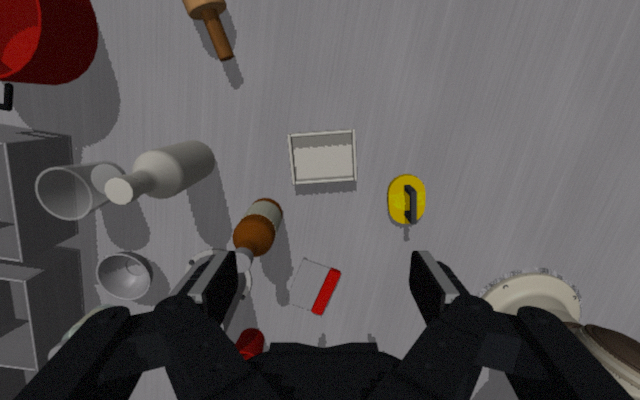

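Wrist view: empty tray at (323,157) px, fit (431.4,-241.3), yaw 13.7°, agreeing with the top camera. Now to the holder.

>>> move_arm([
  {"gripper":1,"xyz":[-23.8,-4.1,0],"angular":[0,0,0]},
  {"gripper":1,"xyz":[-23.8,-4.1,0],"angular":[0,0,0]},
  {"gripper":1,"xyz":[-23.8,-4.1,0],"angular":[0,0,0]},
  {"gripper":1,"xyz":[-23.8,-4.1,0],"angular":[0,0,0]},
  {"gripper":1,"xyz":[-48.1,-7.1,2],"angular":[0,0,0]},
  {"gripper":1,"xyz":[-48.1,-7.1,4],"angular":[0,0,0]},
  {"gripper":1,"xyz":[-48.1,-7.1,4],"angular":[0,0,0]},
  {"gripper":1,"xyz":[-48.1,-7.1,4],"angular":[0,0,0]},
  {"gripper":1,"xyz":[-48.1,-7.1,4],"angular":[0,0,0]},
  {"gripper":1,"xyz":[-48.1,-7.1,4],"angular":[0,0,0]},
])

```text
clock: 2.65
position: [416.8, 244.7, 290.1]
ee_rot: [0.766, -0.643, 0.0, 0.0]
contact_force: [0.1, -0.9, 1.0]
gripper_width: 85.3
```

```bash
python3 - <<'E'
from h import *
im,d,W=cloud("wrist");np.savez("w2",im=im,W=W);cv2.imwrite("pics/w2.png",im)
z=W[...,2]
def f(n,z0,z1,x0,y0,r):
    m=(z>z0)&(z<z1)&(np.hypot(W[...,0]-x0,W[...,1]-y0)<r)
    p=W[m];print(n,m.sum(),p.mean(0).round(1),cv2.minAreaRect(p[:,:2].astype(np.float32)))
f("handle",188,197,417,245,30);f("holder",121,130,428,247,60)
print(arm.read_state()["joints"].round(3))
go(417.5,245,290,190); go(417.5,245,148,190)
E
```

```text
handle 629 [418.7 245.5 192.3] ((418.3836364746094, 245.97946166992188), (21.436073303222656, 21.742307662963867), 9.199128150939941)
holder 3001 [433.  244.8 126.5] ((429.70855712890625, 248.77560424804688), (84.04764556884766, 60.58275604248047), 9.658051490783691)
[ 0.867  0.1   -0.225  0.    -1.246 -0.694]
TO (417.5, 245, 290, 190) xyz [-0.05 -0.07  0.04] wz -0.0016 cur -170.09 [416.9 244.3 290.4] j6 -0.69 t 2.7
TO (417.5, 245, 148, 190) xyz [-0.06 -0.07 14.24] wz -0.0016 cur -170.09 [416.9 244.3 290.4] j6 -0.69 t 2.7
```

View pics/w2.png

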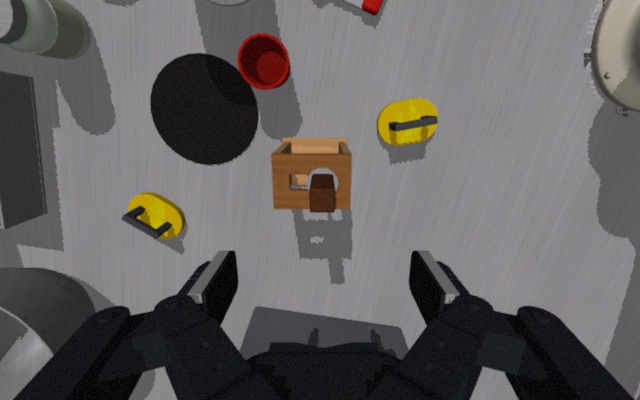

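Wrist view: hook handle at (322,195) px between the jaws. Fits: handle (418.3,245.8) and holder yaw 9.7°. Descend and grip.

>>> move_arm([
  {"gripper":1,"xyz":[-0.1,-0.15,5],"angular":[0,0,0]},
  {"gripper":1,"xyz":[-0.1,-0.15,9],"angular":[0,0,0]},
  {"gripper":0.5,"xyz":[-0.1,-0.15,12.5],"angular":[0,0,0]},
  {"gripper":0.2,"xyz":[-0.1,-0.15,14.2],"angular":[0,0,0]},
  {"gripper":-0.2,"xyz":[-0.1,-0.15,14.2],"angular":[0,0,0]},
  {"gripper":-1,"xyz":[-0.1,-0.15,14.2],"angular":[0,0,0]},
  {"gripper":-1,"xyz":[-0.1,-0.15,14.2],"angular":[0,0,0]},
  {"gripper":-1,"xyz":[-0.1,-0.15,14.2],"angular":[0,0,0]},
  {"gripper":-1,"xyz":[-0.1,-0.15,14.2],"angular":[0,0,0]},
  {"gripper":-1,"xyz":[-0.1,-0.15,14.2],"angular":[0,0,0]},
])

```text
clock: 3.95
position: [418.4, 246.8, 149.4]
ee_rot: [0.766, -0.642, 0.0, -0.001]
contact_force: [-0.2, -2.2, 6.1]
gripper_width: 21.6
```

```bash
python3 - <<'E'
from h import *
s=arm.read_state();print(s)
go(418,245.5,320,190)
E
```

```text
{'clock': 3.95, 'joints': array([ 0.8687117 ,  0.23021056, -0.44493606,  0.00125607, -0.89437571,
       -0.69388318]), 'joint_vel': array([ 0.00138715, -0.00035518, -0.00010816, -0.00091679, -0.00083125,
        0.00111397]), 'joint_efforts': array([ 1.09408144e+00, -2.54619956e+01,  1.48174158e+01,  2.56324455e+00,
        4.90076020e-01,  2.20376893e-02]), 'position': array([418.44259582, 246.80364412, 149.42411722]), 'ee_rot': array([ 7.66391599e-01, -6.42373156e-01,  4.92610954e-04, -6.34979590e-04]), 'contact_force': array([-0.17406188, -2.15674242,  6.08184243]), 'wrist_torque': array([-0.69883871, -0.05334222, -0.0554968 ]), 'gripper_width': 21.556649426528892}
TO (418, 245.5, 320, 190) xyz [  0.12   0.04 -17.06] wz 0.0011 cur -169.94 [418.4 246.8 149.4] j6 -0.69 t 3.95
```

>>> move_arm([
  {"gripper":-1,"xyz":[0,0,-1.5],"angular":[0,0,0]},
  {"gripper":-1,"xyz":[0,0,-4.5],"angular":[0,0,0]},
  {"gripper":-1,"xyz":[0,0,-8.5],"angular":[0,0,0]},
  {"gripper":-1,"xyz":[0,0,-12.5],"angular":[0,0,0]},
  {"gripper":-1,"xyz":[0,0,-16],"angular":[0,0,0]},
  {"gripper":-1,"xyz":[0,0,-18],"angular":[0,0,0]},
  {"gripper":-1,"xyz":[0,0,-18],"angular":[0,0,0]},
])

```text
clock: 4.82
position: [418.0, 247.4, 329.2]
ee_rot: [0.766, -0.643, -0.0, -0.002]
contact_force: [-0.5, 0.1, -1.9]
gripper_width: 21.2
```

```bash
python3 - <<'E'
from h import *
s=arm.read_state();print(s["contact_force"],s["gripper_width"])
go(511,51,330,240)
E
```

```text
[-0.54714786  0.06146591 -1.91530633] 21.1698649974868
TO (511, 51, 330, 240) xyz [20.96 -5.73 -0.12] wz -0.872 cur -169.96 [418.  247.4 329.2] j6 -0.69 t 4.83
```

>>> move_arm([
  {"gripper":-1,"xyz":[5,-1.4,0],"angular":[0,0,-0.15]},
  {"gripper":-1,"xyz":[10,-2.8,0],"angular":[0,0,-0.33]},
  {"gripper":-1,"xyz":[15,-4.2,0],"angular":[0,0,-0.51]},
  {"gripper":-1,"xyz":[19,-5.2,0],"angular":[0,0,-0.69]},
  {"gripper":-1,"xyz":[21,-5.7,0],"angular":[0,0,-0.82]},
  {"gripper":-1,"xyz":[21,-5.7,0],"angular":[0,0,-0.872]},
  {"gripper":-1,"xyz":[21,-5.7,0],"angular":[0,0,-0.872]},
  {"gripper":-1,"xyz":[21,-5.7,0],"angular":[0,0,-0.872]},
])

```text
clock: 5.82
position: [510.2, 50.1, 327.3]
ee_rot: [0.966, -0.259, -0.001, 0.0]
contact_force: [-0.6, 0.4, -1.6]
gripper_width: 21.7
```

```bash
python3 - <<'E'
from h import *
im,d,W=cloud("wrist");np.savez("w3",im=im,W=W)
z=W[...,2];r=np.hypot(W[...,0]-579,W[...,1]-11.5)
m=(z>124)&(z<136)&(r<60);p=W[m];print("rim",m.sum(),cv2.minEnclosingCircle(p[:,:2].astype(np.float32)),p[:,2].mean())
m=((z>52)&(z<62)&(r<44)).astype(np.uint8)
n,l,st,ce=cv2.connectedComponentsWithStats(m,connectivity=8)
for k in range(1,n):
  if st[k,4]>40:
    p=W[l==k];print("loop",st[k,4],p.mean(0).round(1),cv2.minAreaRect(p[:,:2].astype(np.float32)))
m=(z>14)&(z<22)&(r<44);p=W[m];print("plate",p.mean(0),m.sum())
# hook in hand: points near tool axis
s=arm.read_state();x0,y0,_=s["position"]
m=(np.hypot(W[...,0]-x0,W[...,1]-y0)<45)&(z>180)&(z<310)
for a in range(185,310,10):
    q=W[m&(z>=a)&(z<a+10)]
    if len(q)>5: print(a,len(q),q.mean(0).round(1),(q[:,:2].max(0)-q[:,:2].min(0)).round(1))
print(s["position"])
im2=im.copy();cv2.imwrite("pics/w3.png",im2)
E
```

```text
rim 1238 ((580.23974609375, 11.278848648071289), 50.91848373413086) 129.7387875983631
loop 281 [579.5  11.9  57.4] ((578.6887817382812, 12.372901916503906), (8.891144752502441, 52.31300735473633), 61.679630279541016)
plate [579.7426133   11.86493535  18.51934186] 1781
185 6 [517.4  56.1 194.6] [10.2 17.5]
195 150 [516.8  58.6 197.9] [14.8 23.5]
205 76 [518.8  61.4 210.1] [16.2 25.4]
215 22 [512.6  48.1 220.2] [4.6 5.1]
225 27 [512.6  48.  229.8] [4.6 5. ]
235 33 [512.8  48.4 240.1] [4.1 6.3]
245 36 [512.8  48.6 249.9] [3.9 5.8]
255 39 [512.9  48.3 260.2] [3.7 5.7]
265 6 [513.6  48.6 266.9] [1.5 3.3]
305 302 [521.3  44.6 308.7] [22.2 30.3]
[510.26744166  50.18639518 327.63264719]
```

View pics/w3.png

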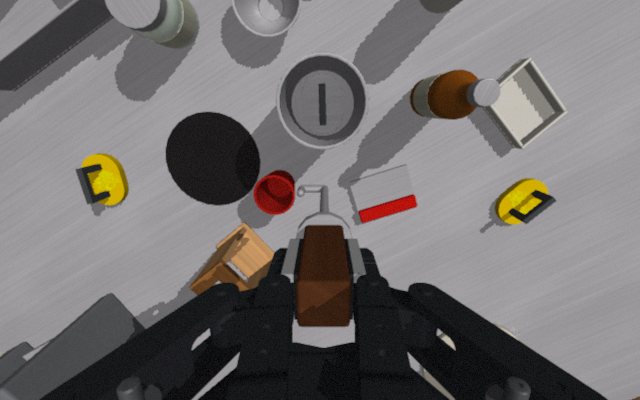

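Wrist view: loop bar inside the barrel at (322,104) px, fit (579.1,12.1), bar direction -28.3°. The hook hangs straight in the jaws with its tip at (303,190), shaft within 1 mm of the TCP. No yellow part is involved.

```bash
python3 - <<'E'
from h import *
go(561.7,-19,328,241.7);go(561.7,-19,160,241.7)
E
```

```text
TO (561.7, -19, 328, 241.7) xyz [ 7.91  3.42 -0.04] wz -0.0298 cur -120.01 [510.3  50.2 327.6] j6 0.63 t 5.88
TO (561.7, -19, 160, 241.7) xyz [ 7.93  3.41 16.76] wz -0.0298 cur -120.01 [510.3  50.2 327.6] j6 0.63 t 5.88
```

>>> move_arm([
  {"gripper":-1,"xyz":[4,1.7,0],"angular":[0,0,-0.03]},
  {"gripper":-1,"xyz":[7.9,3.4,0],"angular":[0,0,-0.03]},
  {"gripper":-1,"xyz":[7.9,3.4,0],"angular":[0,0,-0.03]},
  {"gripper":-1,"xyz":[7.9,3.4,0],"angular":[0,0,-0.03]},
  {"gripper":-1,"xyz":[7.9,3.4,3],"angular":[0,0,-0.03]},
  {"gripper":-1,"xyz":[7.9,3.4,6],"angular":[0,0,-0.03]},
  {"gripper":-1,"xyz":[7.9,3.4,9],"angular":[0,0,-0.03]},
  {"gripper":-1,"xyz":[7.9,3.4,11],"angular":[0,0,-0.03]},
  {"gripper":-1,"xyz":[7.9,3.4,12],"angular":[0,0,-0.03]},
  {"gripper":-1,"xyz":[7.9,3.4,12],"angular":[0,0,-0.03]},
])

```text
clock: 7.12
position: [561.7, -18.6, 208.3]
ee_rot: [0.97, -0.244, -0.0, 0.0]
contact_force: [0.2, -0.5, -0.4]
gripper_width: 21.6
```

```bash
python3 - <<'E'
from h import *
s=arm.read_state();print(s["contact_force"])
go(561.7,-19,160,241.7)
E
```

```text
[ 0.22974494 -0.51395915 -0.41315849]
TO (561.7, -19, 160, 241.7) xyz [0.02 0.04 4.83] wz 0.0012 cur -118.23 [561.7 -18.6 208.3] j6 0.82 t 7.12
```

>>> move_arm([
  {"gripper":-1,"xyz":[0,0,1.5],"angular":[0,0,0]},
  {"gripper":-1,"xyz":[0,0,3],"angular":[0,0,0]},
  {"gripper":-1,"xyz":[0,0,4.3],"angular":[0,0,0]},
  {"gripper":-1,"xyz":[0,0,4.8],"angular":[0,0,0]},
  {"gripper":-1,"xyz":[0,0,4.8],"angular":[0,0,0]},
])

```text
clock: 7.75
position: [561.9, -19.2, 159.9]
ee_rot: [0.97, -0.244, -0.0, 0.0]
contact_force: [-0.0, -0.7, -1.9]
gripper_width: 21.2
```

```bash
python3 - <<'E'
from h import *
s=arm.read_state();print(s["contact_force"],s["gripper_width"])
go(561.7+25*.474,-19+25*.88,160,241.7)
E
```

```text
[-1.35818522e-03 -7.26660605e-01 -1.92770020e+00] 21.192512082502027
TO (573.5500000000001, 3.0, 160, 241.7) xyz [-0.03 -2.51 -0.02] wz 0.0001 cur -118.3 [561.9 -19.2 159.9] j6 0.82 t 7.75
```

>>> move_arm([
  {"gripper":-1,"xyz":[0,-0.8,0],"angular":[0,0,0]},
  {"gripper":-1,"xyz":[0,-1.6,0],"angular":[0,0,0]},
  {"gripper":-1,"xyz":[0,-2.2,0],"angular":[0,0,0]},
  {"gripper":-1,"xyz":[0,-2.5,0],"angular":[0,0,0]},
  {"gripper":-1,"xyz":[0,-2.5,0],"angular":[0,0,0]},
  {"gripper":-1,"xyz":[0,-2.5,-0.5],"angular":[0,0,0]},
  {"gripper":-1,"xyz":[0,-2.5,-1.0],"angular":[0,0,0]},
  {"gripper":-1,"xyz":[0,-2.5,-1.5],"angular":[0,0,0]},
  {"gripper":-1,"xyz":[0,-2.5,-2.0],"angular":[0,0,0]},
  {"gripper":-1,"xyz":[0,-2.5,-2.0],"angular":[0,0,0]},
])

```text
clock: 9.0
position: [573.5, 2.9, 180.2]
ee_rot: [0.97, -0.245, -0.0, -0.0]
contact_force: [-0.1, -0.5, -3.5]
gripper_width: 21.6
```

```bash
python3 - <<'E'
from h import *
s=arm.read_state();print(s["contact_force"],s["wrist_torque"],s["position"])
E
```

```text
[-0.10018128 -0.5012285  -3.51164126] [-0.00253259 -0.00578722  0.03003806] [573.54332402   2.90484708 180.21183215]
```

>>> move_arm([
  {"gripper":-1,"xyz":[0,0,-0.6],"angular":[0,0,0]},
  {"gripper":-1,"xyz":[0,0,-1.2],"angular":[0,0,0]},
  {"gripper":-1,"xyz":[0,0,-1.8],"angular":[0,0,0]},
  {"gripper":-1,"xyz":[0,0,-2.4],"angular":[0,0,0]},
  {"gripper":-1,"xyz":[0,0,-3.0],"angular":[0,0,0]},
  {"gripper":-1,"xyz":[0,0,-3.0],"angular":[0,0,0]},
])

```text
clock: 9.75
position: [574.2, 3.0, 211.0]
ee_rot: [0.97, -0.244, 0.001, -0.0]
contact_force: [-0.5, 0.2, -3.2]
gripper_width: 21.3
```

```bash
python3 - <<'E'
from h import *
s=arm.read_state();print(s["contact_force"],s["wrist_torque"],s["position"])
im,d,W=cloud("wrist");cv2.imwrite("pics/w4.png",cv2.resize(im[100:300,200:440],None,fx=2.5,fy=2.5))
E
```

```text
[-0.4954968   0.24469817 -3.20056201] [0.0564721  0.03642677 0.00366237] [574.18525241   2.9564915  211.04179986]
```

View pics/w4.png

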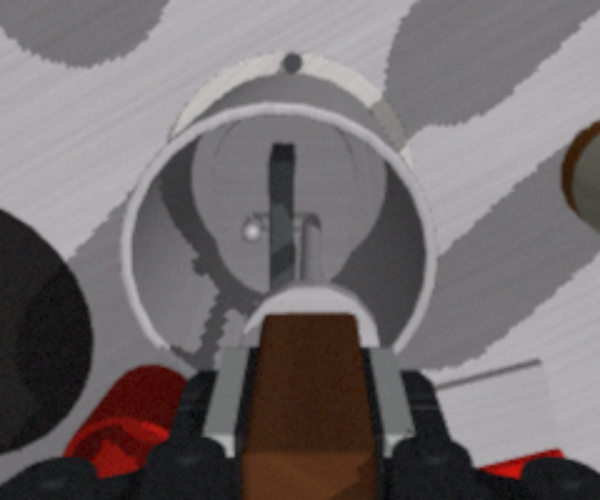

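The crop shows the bar seated on the hook between tip (250,230) and shaft (310,250), with the plate hanging level off the bore floor. Lift clear.

>>> move_arm([
  {"gripper":-1,"xyz":[0,0,-0.8],"angular":[0,0,0]},
  {"gripper":-1,"xyz":[0,0,-2],"angular":[0,0,0]},
  {"gripper":-1,"xyz":[0,0,-3.5],"angular":[0,0,0]},
  {"gripper":-1,"xyz":[0,0,-5],"angular":[0,0,0]},
  {"gripper":-1,"xyz":[0,0,-6.5],"angular":[0,0,0]},
  {"gripper":-1,"xyz":[0,0,-8],"angular":[0,0,0]},
  {"gripper":-1,"xyz":[0,0,-9.5],"angular":[0,0,0]},
  {"gripper":-1,"xyz":[0,0,-11],"angular":[0,0,0]},
  {"gripper":-1,"xyz":[0,0,-12],"angular":[0,0,0]},
  {"gripper":-1,"xyz":[0,0,-12.5],"angular":[0,0,0]},
])

```text
clock: 11.05
position: [574.0, 2.9, 336.0]
ee_rot: [0.97, -0.244, 0.0, -0.0]
contact_force: [0.3, 0.2, -4.2]
gripper_width: 21.7
```

```bash
python3 - <<'E'
from h import *
im,d,W=cloud("wrist");np.savez("w5",im=im,W=W);cv2.imwrite("pics/w5.png",im)
s=arm.read_state();print(s["contact_force"],s["wrist_torque"])
z=W[...,2];x0,y0,_=s["position"]
m=(np.hypot(W[...,0]-x0,W[...,1]-y0)<70)&(z>150)&(z<225)
for a in range(150,225,5):
    q=W[m&(z>=a)&(z<a+5)]
    if len(q)>5: print(a,len(q),q.mean(0).round(1))
go(585.9,196.7,336,241.7)
E
```

```text
[-0.52216369 -0.19737832 -2.09205747] [-0.06797094  0.00096636 -0.04139892]
165 28 [608.7 -12.4 167.8]
170 99 [580.   14.6 174.3]
175 2587 [585.9   9.  176.4]
180 9 [ 6.029e+02 -1.000e-01  1.814e+02]
185 9 [ 6.028e+02 -3.000e-01  1.872e+02]
190 9 [ 6.027e+02 -5.000e-01  1.930e+02]
195 9 [ 6.025e+02 -5.000e-01  1.978e+02]
200 25 [589.3   5.4 203.6]
205 65 [584.4   9.5 206.7]
210 204 [581.5  11.  214.2]
215 365 [582.8  11.1 216. ]
220 22 [581.4  12.5 221.4]
TO (585.9, 196.7, 336, 241.7) xyz [ -8.14 -17.63   0.03] wz 0.0002 cur -118.29 [574.1   2.9 336.3] j6 0.79 t 11.1
```

>>> move_arm([
  {"gripper":-1,"xyz":[-0.3,-0.6,0],"angular":[0,0,0]},
  {"gripper":-1,"xyz":[-0.8,-1.8,0],"angular":[0,0,0]},
  {"gripper":-1,"xyz":[-1.6,-3.5,0],"angular":[0,0,0]},
  {"gripper":-1,"xyz":[-2.5,-5.5,0],"angular":[0,0,0]},
  {"gripper":-1,"xyz":[-3.5,-7.6,0],"angular":[0,0,0]},
  {"gripper":-1,"xyz":[-4.5,-9.8,0],"angular":[0,0,0]},
  {"gripper":-1,"xyz":[-5.5,-11.9,0],"angular":[0,0,0]},
  {"gripper":-1,"xyz":[-6.4,-13.9,0],"angular":[0,0,0]},
  {"gripper":-1,"xyz":[-7.2,-15.6,0],"angular":[0,0,0]},
  {"gripper":-1,"xyz":[-7.8,-16.9,0],"angular":[0,0,0]},
])

```text
clock: 12.35
position: [585.3, 189.9, 335.2]
ee_rot: [0.97, -0.244, -0.0, 0.0]
contact_force: [0.4, -0.5, -4.0]
gripper_width: 20.9
```

```bash
python3 - <<'E'
from h import *
go(585.9,196.7,336,241.7)
go(585.9,196.7,175,241.7)
E
```

```text
TO (585.9, 196.7, 336, 241.7) xyz [-0.27 -0.63 -0.08] wz 0.0005 cur -118.27 [585.3 189.9 335.2] j6 0.5 t 12.35
TO (585.9, 196.7, 175, 241.7) xyz [-0.26 -0.63 16.02] wz 0.0005 cur -118.27 [585.3 189.9 335.2] j6 0.5 t 12.35
```

>>> move_arm([
  {"gripper":-1,"xyz":[-0.2,-0.5,0.5],"angular":[0,0,0]},
  {"gripper":-1,"xyz":[-0.3,-0.7,1.7],"angular":[0,0,0]},
  {"gripper":-1,"xyz":[-0.3,-0.7,3.5],"angular":[0,0,0]},
  {"gripper":-1,"xyz":[-0.3,-0.7,5.7],"angular":[0,0,0]},
  {"gripper":-1,"xyz":[-0.3,-0.7,8],"angular":[0,0,0]},
  {"gripper":-1,"xyz":[-0.3,-0.7,10.2],"angular":[0,0,0]},
  {"gripper":-1,"xyz":[-0.3,-0.7,12.2],"angular":[0,0,0]},
  {"gripper":-1,"xyz":[-0.3,-0.7,13.7],"angular":[0,0,0]},
  {"gripper":-1,"xyz":[-0.3,-0.7,14.6],"angular":[0,0,0]},
  {"gripper":-1,"xyz":[-0.3,-0.7,15],"angular":[0,0,0]},
])

```text
clock: 13.6
position: [586.0, 196.1, 185.0]
ee_rot: [0.97, -0.244, -0.0, 0.0]
contact_force: [-0.8, -0.4, -2.9]
gripper_width: 21.2
```

```bash
python3 - <<'E'
from h import *
go(585.9,196.7,175,241.7)
go(585.9,196.7,156.5,241.7)
E
```

```text
TO (585.9, 196.7, 175, 241.7) xyz [-0.04 -0.05  1.  ] wz -0.0 cur -118.3 [586.  196.1 185. ] j6 0.49 t 13.6
TO (585.9, 196.7, 156.5, 241.7) xyz [-0.04 -0.05  2.85] wz -0.0 cur -118.3 [586.  196.1 185. ] j6 0.49 t 13.6
```

>>> move_arm([
  {"gripper":-1,"xyz":[0,0,0.4],"angular":[0,0,0]},
  {"gripper":-1,"xyz":[0,0,0.7],"angular":[0,0,0]},
  {"gripper":-1,"xyz":[0,0,1.0],"angular":[0,0,0]},
  {"gripper":-1,"xyz":[0,0,1.3],"angular":[0,0,0]},
  {"gripper":-1,"xyz":[0,0,1.7],"angular":[0,0,0]},
  {"gripper":-1,"xyz":[0,0,2.1],"angular":[0,0,0]},
  {"gripper":-1,"xyz":[0,0,2.5],"angular":[0,0,0]},
  {"gripper":-1,"xyz":[0,0,2.8],"angular":[0,0,0]},
  {"gripper":-1,"xyz":[0,0,2.8],"angular":[0,0,0]},
])

```text
clock: 14.72
position: [585.8, 196.2, 157.0]
ee_rot: [0.97, -0.244, -0.0, 0.0]
contact_force: [-0.3, -0.2, -0.2]
gripper_width: 21.3
```

```bash
python3 - <<'E'
from h import *
im,d,W=cloud("wrist");np.savez("w6",im=im,W=W)
s=arm.read_state();print(s["contact_force"],s["wrist_torque"],s["position"])
z=W[...,2];r=np.hypot(W[...,0]-591,W[...,1]-206)
for n,a,b in (("bar",50,58),("plate",11,18.5)):
    m=((z>a)&(z<b)&(r<50)).astype(np.uint8)
    nn,l,st,ce=cv2.connectedComponentsWithStats(m)
    for k in range(1,nn):
        if st[k,4]>40: p=W[l==k];print(n,st[k,4],p.mean(0).round(1),cv2.minAreaRect(p[:,:2].astype(np.float32)))
cv2.imwrite("pics/w6.png",cv2.resize(im[100:300,200:440],None,fx=2.5,fy=2.5))
E
```

```text
[-0.13971015 -0.01792276 -0.69151895] [0.03653989 0.03802879 0.03604234] [585.9391339  196.23179238 157.22505042]
bar 500 [597.5 202.3  54.3] ((595.8818359375, 203.4282989501953), (8.76837158203125, 43.74344253540039), 61.257972717285156)
plate 2863 [599.  202.8  15.5] ((593.107666015625, 204.701171875), (59.504608154296875, 80.28292083740234), 60.18098831176758)
plate 60 [575.9 207.6  15.5] ((574.3952026367188, 208.39544677734375), (3.0486650466918945, 19.761123657226562), 61.23310089111328)
```

View pics/w6.png

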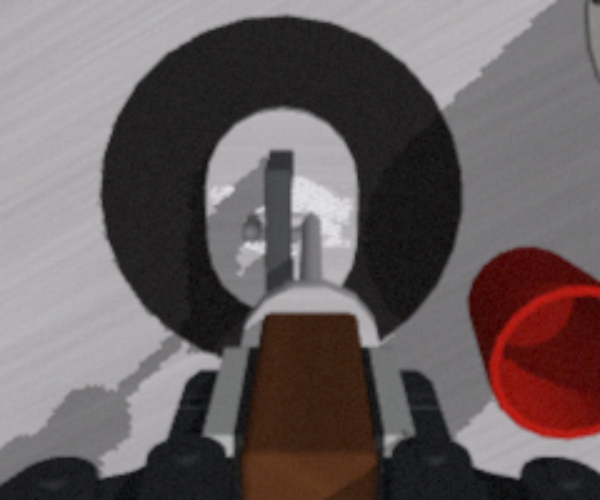

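The plate stands flat mid-mat, with the bar clear above the hook (tip at (250,228), shaft at (312,240)). Withdraw sideways and go up.

>>> move_arm([
  {"gripper":-1,"xyz":[0,0.6,0],"angular":[0,0,0]},
  {"gripper":-1,"xyz":[0,1.4,0],"angular":[0,0,0]},
  {"gripper":-1,"xyz":[0,2.2,0],"angular":[0,0,0]},
  {"gripper":-1,"xyz":[0,2.7,0],"angular":[0,0,0]},
  {"gripper":-1,"xyz":[0,2.7,0],"angular":[0,0,0]},
  {"gripper":-1,"xyz":[0,2.7,-1.5],"angular":[0,0,0]},
  {"gripper":-1,"xyz":[0,2.7,-4],"angular":[0,0,0]},
  {"gripper":-1,"xyz":[0,2.7,-8],"angular":[0,0,0]},
  {"gripper":-1,"xyz":[0,2.7,-13],"angular":[0,0,0]},
  {"gripper":-1,"xyz":[0,2.7,-17.2],"angular":[0,0,0]},
])

```text
clock: 16.02
position: [573.5, 172.7, 332.9]
ee_rot: [0.97, -0.244, 0.001, -0.001]
contact_force: [1.1, 1.0, -1.4]
gripper_width: 21.1
```

```bash
python3 - <<'E'
from h import *
s=arm.read_state();print(s["contact_force"])
go(418,247.2,330,190)
im,d,W=cloud("wrist");z=W[...,2];r=np.hypot(W[...,0]-591,W[...,1]-206)
for n,a,b in (("bar",50,58),("plate",11,18.5)):
    m=((z>a)&(z<b)&(r<50)).astype(np.uint8)
    nn,l,st,ce=cv2.connectedComponentsWithStats(m)
    for k in range(1,nn):
        if st[k,4]>40: p=W[l==k];print(n,st[k,4],p.mean(0).round(1),cv2.minAreaRect(p[:,:2].astype(np.float32)))
E
```

```text
[ 1.06802065  1.00641592 -1.42062161]
TO (418, 247.2, 330, 190) xyz [-17.22   0.8    0.25] wz 0.9029 cur -118.27 [573.5 172.7 332.9] j6 0.51 t 16.02
bar 239 [592.7 204.6  54.3] ((591.6297607421875, 205.6209259033203), (8.893035888671875, 52.59254455566406), 60.73415756225586)
plate 1443 [592.9 204.   15.5] ((591.3468017578125, 205.92689514160156), (59.4752197265625, 83.49568939208984), 61.39855194091797)
```

>>> move_arm([
  {"gripper":-1,"xyz":[-3,0.1,0.3],"angular":[0,0,0.12]},
  {"gripper":-1,"xyz":[-7,0.3,0.3],"angular":[0,0,0.3]},
  {"gripper":-1,"xyz":[-11,0.5,0.3],"angular":[0,0,0.48]},
  {"gripper":-1,"xyz":[-15,0.7,0.3],"angular":[0,0,0.66]},
  {"gripper":-1,"xyz":[-17.2,0.8,0.3],"angular":[0,0,0.82]},
  {"gripper":-1,"xyz":[-17.2,0.8,0.3],"angular":[0,0,0.902]},
  {"gripper":-1,"xyz":[-17.2,0.8,0.3],"angular":[0,0,0.902]},
  {"gripper":-1,"xyz":[-17.2,0.8,0.3],"angular":[0,0,0.902]},
])

```text
clock: 17.08
position: [418.1, 247.0, 326.7]
ee_rot: [0.767, -0.642, 0.0, -0.0]
contact_force: [-0.1, 0.3, -2.4]
gripper_width: 21.2
```

```bash
python3 - <<'E'
from h import *
im,d,W=cloud("wrist");np.savez("w7",im=im,W=W)
s=arm.read_state();z=W[...,2];x0,y0,_=s["position"]
m=(np.hypot(W[...,0]-x0,W[...,1]-y0)<12)&(z>215)&(z<265);print("shaft side facing cam",W[m].mean(0),m.sum())
go(418.2,246.8,330,190);go(418.2,246.8,150,190)
cv2.imwrite("pics/w7.png",cv2.resize(im[100:300,200:440],None,fx=2.5,fy=2.5))
E
```

```text
shaft side facing cam [418.92642602 244.71054451 242.2976188 ] 155
TO (418.2, 246.8, 330, 190) xyz [ 0.01 -0.01 -0.35] wz 0.001 cur -169.94 [418.1 246.9 326.5] j6 -0.69 t 17.12
TO (418.2, 246.8, 150, 190) xyz [ 0.02 -0.   17.65] wz 0.001 cur -169.94 [418.1 246.9 326.5] j6 -0.69 t 17.12
```

View pics/w7.png

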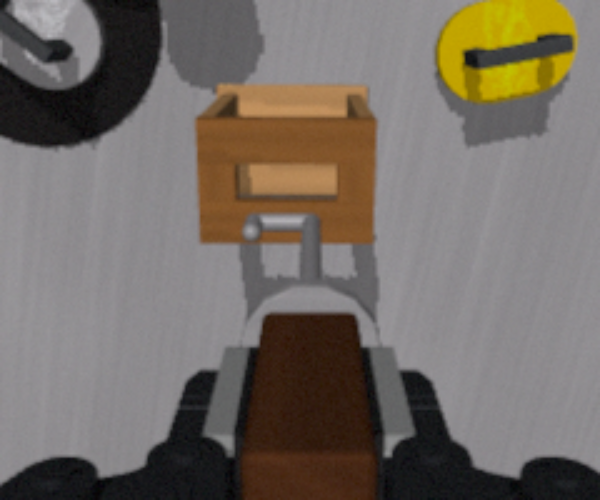

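The view shows the J above the slot: tip (250,228), shaft (312,240), slot (288,180), all aligned once parallax is allowed for. Lower.

>>> move_arm([
  {"gripper":-1,"xyz":[0,0,2],"angular":[0,0,0]},
  {"gripper":-1,"xyz":[0,0,4.5],"angular":[0,0,0]},
  {"gripper":-1,"xyz":[0,0,6],"angular":[0,0,0]},
  {"gripper":-1,"xyz":[0,0,7],"angular":[0,0,0]},
  {"gripper":-1,"xyz":[0,0,8.5],"angular":[0,0,0]},
  {"gripper":-1,"xyz":[0,0,10],"angular":[0,0,0]},
  {"gripper":-1,"xyz":[0,0,10],"angular":[0,0,0]},
])

```text
clock: 18.0
position: [417.3, 246.4, 224.9]
ee_rot: [0.766, -0.643, -0.0, 0.002]
contact_force: [0.0, 0.4, -0.4]
gripper_width: 21.5
```

```bash
python3 - <<'E'
from h import *
s=arm.read_state();print(s["contact_force"],s["wrist_torque"])
go(418.2,246.8,149.5,190)
E
```

```text
[ 0.03789102  0.37427579 -0.40332427] [-0.01330223 -0.01580682 -0.02302159]
TO (418.2, 246.8, 149.5, 190) xyz [-0.04 -0.11  7.54] wz 0.0003 cur -169.98 [417.3 246.4 224.9] j6 -0.69 t 18.0
```

>>> move_arm([
  {"gripper":-1,"xyz":[0,-0.05,2],"angular":[0,0,0]},
  {"gripper":-1,"xyz":[0,-0.05,4],"angular":[0,0,0]},
  {"gripper":-1,"xyz":[0,-0.05,5.7],"angular":[0,0,0]},
  {"gripper":-1,"xyz":[0,-0.05,6.8],"angular":[0,0,0]},
  {"gripper":-1,"xyz":[0,-0.05,7.3],"angular":[0,0,0]},
  {"gripper":-1,"xyz":[0,-0.05,7.5],"angular":[0,0,0]},
  {"gripper":-1,"xyz":[0,-0.05,7.5],"angular":[0,0,0]},
])

```text
clock: 18.88
position: [418.6, 247.3, 151.7]
ee_rot: [0.766, -0.643, 0.0, -0.0]
contact_force: [-0.7, -0.5, -1.4]
gripper_width: 21.8
```

```bash
python3 - <<'E'
from h import *
s=arm.read_state();print(s["contact_force"],s["wrist_torque"],s["position"])
E
```

```text
[-0.66210673 -0.46686313 -1.40552666] [-0.00916751  0.02049689 -0.05269669] [418.62617149 247.26308107 151.72572496]
```

>>> move_arm([
  {"gripper":-1,"xyz":[0,0,0.1],"angular":[0,0,0]},
  {"gripper":-1,"xyz":[0,0,0.2],"angular":[0,0,0]},
  {"gripper":-1,"xyz":[0,0,0.2],"angular":[0,0,0]},
])

```text
clock: 19.25
position: [418.5, 247.2, 149.5]
ee_rot: [0.766, -0.643, 0.0, -0.0]
contact_force: [-0.4, 0.4, -0.6]
gripper_width: 21.0
```

>>> move_arm([
  {"gripper":-1,"xyz":[0,0,0.1],"angular":[0,0,0]},
  {"gripper":-1,"xyz":[0,0,0.1],"angular":[0,0,0]},
  {"gripper":-0.2,"xyz":[0,0,0.1],"angular":[0,0,0]},
  {"gripper":0.2,"xyz":[0,0,0.1],"angular":[0,0,0]},
  {"gripper":0.6,"xyz":[0,0,0],"angular":[0,0,0]},
  {"gripper":0.6,"xyz":[0,0,0],"angular":[0,0,0]},
  {"gripper":0.6,"xyz":[0,0,-2],"angular":[0,0,0]},
  {"gripper":0.6,"xyz":[0,0,-5],"angular":[0,0,0]},
  {"gripper":0.6,"xyz":[0,0,-8],"angular":[0,0,0]},
  {"gripper":0.6,"xyz":[0,0,-11],"angular":[0,0,0]},
])

```text
clock: 20.5
position: [418.3, 246.9, 260.2]
ee_rot: [0.766, -0.643, -0.0, 0.0]
contact_force: [0.2, 1.3, 0.7]
gripper_width: 68.2
```

```bash
python3 - <<'E'
from h import *
s=arm.read_state();print(s["contact_force"],s["position"],s["gripper_width"])
im,d,W=cloud("wrist");z=W[...,2]
m=(z>180)&(z<210)&(np.hypot(W[...,0]-418,W[...,1]-246)<25);p=W[m]
print("handle",m.sum(),p.mean(0),cv2.minAreaRect(p[:,:2].astype(np.float32)))
go(591.4,205.8,260,241);go(500,205,290,220)
E
```

```text
[0.20026941 1.28647342 0.69572839] [418.28054051 246.92718106 260.20267451] 68.17797254374378
handle 879 [419.85711019 245.66195443 191.45847533] ((419.6344909667969, 247.23843383789062), (21.696840286254883, 21.67449378967285), 9.641721725463867)
TO (591.4, 205.8, 260, 241) xyz [  7.17 -16.1    0.57] wz -0.8888 cur -169.92 [420.3 248.2 264.7] j6 -0.69 t 20.55
TO (500, 205, 290, 220) xyz [ 5.64 -7.11 -2.49] wz -0.5223 cur -169.92 [420.3 248.2 264.7] j6 -0.69 t 20.55
```

Hook is back in its holder, upright: handle top at 191.5 mm, yaw 9.6°. Now over the plate.

>>> move_arm([
  {"gripper":0.6,"xyz":[2,-4.5,0],"angular":[0,0,-0.18]},
  {"gripper":0.6,"xyz":[4,-9,0],"angular":[0,0,-0.36]},
  {"gripper":0.6,"xyz":[6,-13,0],"angular":[0,0,-0.54]},
  {"gripper":0.6,"xyz":[7.2,-16.1,0],"angular":[0,0,-0.72]},
  {"gripper":0.6,"xyz":[7.2,-16.1,3],"angular":[0,0,-0.891]},
  {"gripper":0.6,"xyz":[7.2,-16.1,6],"angular":[0,0,-0.891]},
  {"gripper":0.6,"xyz":[7.2,-16.1,8],"angular":[0,0,-0.891]},
  {"gripper":0.6,"xyz":[7.2,-16.1,8],"angular":[0,0,-0.891]},
  {"gripper":0.6,"xyz":[7.2,-16.1,8],"angular":[0,0,-0.891]},
])

```text
clock: 21.68
position: [590.1, 204.4, 180.2]
ee_rot: [0.968, -0.25, 0.001, -0.0]
contact_force: [0.2, -0.2, -0.1]
gripper_width: 68.3
```

```bash
cat > plate.py <<'E'
from h import *
im,d,W=cloud("wrist");z=W[...,2];r=np.hypot(W[...,0]-591,W[...,1]-206)
for n,a,b in (("bar",50,58),("plate",11,18.5)):
    m=((z>a)&(z<b)&(r<50)).astype(np.uint8)
    nn,l,st,ce=cv2.connectedComponentsWithStats(m)
    for k in range(1,nn):
        if st[k,4]>40: p=W[l==k];print(n,st[k,4],p.mean(0).round(1),cv2.minAreaRect(p[:,:2].astype(np.float32)))
go(591.4,205.8,190,241.1);go(591.4,205.8,31,241.1)
cv2.imwrite("pics/w8.png",cv2.resize(im[100:400,150:500],None,fx=2,fy=2))
E
python3 plate.py
```

```text
bar 481 [592.6 205.3  54.4] ((591.9606323242188, 205.6720428466797), (7.7781829833984375, 52.512454986572266), 61.050743103027344)
plate 3031 [594.1 204.1  15.5] ((592.1070556640625, 205.04367065429688), (59.647483825683594, 82.33060455322266), 59.95008087158203)
TO (591.4, 205.8, 190, 241.1) xyz [ 0.05 -0.17 -0.94] wz -0.0001 cur -118.91 [590.2 204.6 180.6] j6 0.47 t 21.73
TO (591.4, 205.8, 31, 241.1) xyz [ 0.03 -0.14 14.96] wz -0.0001 cur -118.91 [590.2 204.6 180.6] j6 0.47 t 21.73
```

View pics/w8.png

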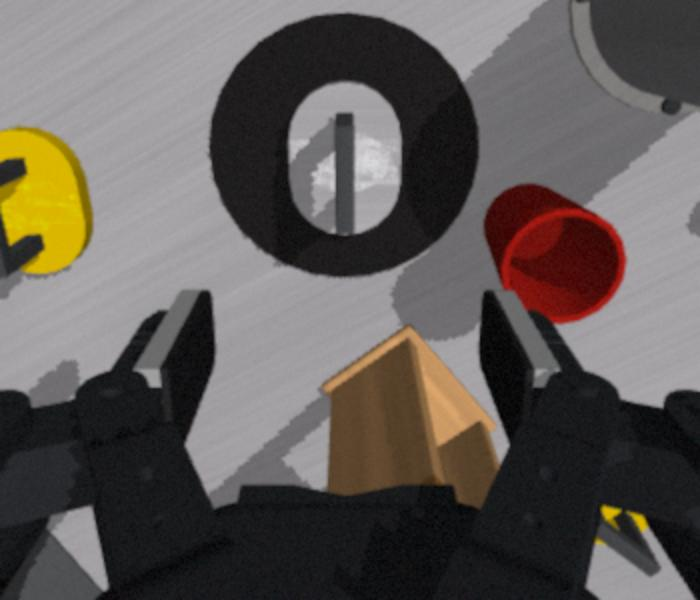

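The plate stands free on the mat with its loop at (345,175) px. The jaws are parallel to its y, with the mug well clear. Descend and grip the bar.

>>> move_arm([
  {"gripper":0.6,"xyz":[0,-0.15,4],"angular":[0,0,0]},
  {"gripper":0.4,"xyz":[0,-0.15,8],"angular":[0,0,0]},
  {"gripper":0.2,"xyz":[0,-0.15,11.5],"angular":[0,0,0]},
  {"gripper":0,"xyz":[0,-0.15,14],"angular":[0,0,0]},
  {"gripper":-0.2,"xyz":[0,-0.15,15],"angular":[0,0,0]},
  {"gripper":-0.4,"xyz":[0,-0.15,15],"angular":[0,0,0]},
  {"gripper":-0.4,"xyz":[0,-0.15,15],"angular":[0,0,0]},
])

```text
clock: 22.6
position: [591.2, 206.1, 30.9]
ee_rot: [0.968, -0.25, 0.001, -0.001]
contact_force: [0.8, -0.1, -0.1]
gripper_width: 25.8
```

```bash
python3 plate.py; python3 -c "
from h import *
s=arm.read_state();print(s['contact_force'],s['gripper_width'])"
```

```text
bar 2018 [593.9 204.4  54.3] ((591.97607421875, 205.58998107910156), (8.856983184814453, 53.70241928100586), 61.56683349609375)
bar 312 [607.  218.3  54.1] ((601.1218872070312, 217.6407012939453), (22.991018295288086, 13.598825454711914), 8.59012222290039)
bar 323 [589.5 187.   54.1] ((586.8585205078125, 192.54151916503906), (13.729106903076172, 22.896373748779297), 23.66384506225586)
plate 7165 [601.2 200.6  15.4] ((592.4373168945312, 205.25582885742188), (60.249385833740234, 82.39923858642578), 60.10266876220703)
TO (591.4, 205.8, 190, 241.1) xyz [  0.06  -0.03 -15.91] wz -0.0001 cur -118.91 [591.1 206.1  30.9] j6 0.47 t 22.65
TO (591.4, 205.8, 31, 241.1) xyz [ 0.04  0.01 -0.01] wz -0.0001 cur -118.91 [591.1 206.1  30.9] j6 0.47 t 22.65
[ 0.0895307   0.00239477 -0.22564886] 25.527848154088247
```

>>> move_arm([
  {"gripper":-0.6,"xyz":[0,0,0],"angular":[0,0,0]},
  {"gripper":-0.8,"xyz":[0,0,0],"angular":[0,0,0]},
  {"gripper":-1,"xyz":[0,0,0],"angular":[0,0,0]},
  {"gripper":-1,"xyz":[0,0,0],"angular":[0,0,0]},
  {"gripper":-1,"xyz":[0,0,0],"angular":[0,0,0]},
  {"gripper":-1,"xyz":[0,0,-0.5],"angular":[0,0,0]},
  {"gripper":-1,"xyz":[0,0,-1.5],"angular":[0,0,0]},
  {"gripper":-1,"xyz":[0,0,-3],"angular":[0,0,0]},
  {"gripper":-1,"xyz":[0,0,-4],"angular":[0,0,0]},
  {"gripper":-1,"xyz":[0,0,-4],"angular":[0,0,0]},
])

```text
clock: 23.9
position: [590.9, 205.9, 70.8]
ee_rot: [0.968, -0.25, 0.001, -0.001]
contact_force: [0.3, -0.4, -2.2]
gripper_width: 8.0
```

```bash
python3 - <<'E'
from h import *
s=arm.read_state();print(s["contact_force"],s["gripper_width"],s["position"])
im,d,W=cloud("wrist");z=W[...,2];r=np.hypot(W[...,0]-591,W[...,1]-206)
m=(z>48)&(z<62)&(r<50);p=W[m];print("plate",p.mean(0),m.sum(),cv2.minAreaRect(p[:,:2].astype(np.float32)))
A=np.c_[p[:,:2]-p[:,:2].mean(0),np.ones(len(p))];print("slope",np.linalg.lstsq(A,p[:,2],rcond=None)[0])
go(431.4,-241.4,250,283.7);go(431.4,-241.4,250,103.7);go(591,206,290,241.1);go(560,-20,290,262)
print(s["joints"])
E
```

```text
[ 0.33876756 -0.38718029 -2.22689308] 7.9590444553257855 [590.86017841 205.90533533  70.79129818]
plate [606.31483459 197.75893425  55.87997695] 6553 ((600.0481567382812, 201.29061889648438), (60.28215408325195, 65.65433502197266), 61.02646255493164)
slope [-8.62309818e-03  7.06001427e-03  5.58799770e+01]
TO (431.4, -241.4, 250, 283.7) xyz [  7.73  46.79 -18.06] wz -0.7442 cur -118.94 [590.3 205.6  69.9] j6 0.47 t 23.95
TO (431.4, -241.4, 250, 103.7) xyz [  7.73  46.79 -18.06] wz 2.3974 cur -118.94 [590.3 205.6  69.9] j6 0.47 t 23.95
TO (591, 206, 290, 241.1) xyz [  0.05  -0.09 -22.01] wz -0.0007 cur -118.94 [590.3 205.6  69.9] j6 0.47 t 23.95
TO (560, -20, 290, 262) xyz [  8.27  21.19 -22.03] wz -0.3654 cur -118.94 [590.3 205.6  69.9] j6 0.47 t 23.95
[ 5.93610327e-01  5.33571100e-01 -1.87595772e-01  9.67358806e-05
 -8.46798494e-01  4.72401773e-01]
```

>>> move_arm([
  {"gripper":-1,"xyz":[0,0,-1],"angular":[0,0,0]},
  {"gripper":-1,"xyz":[0,0,-3.5],"angular":[0,0,0]},
  {"gripper":-1,"xyz":[0,0,-6.5],"angular":[0,0,0]},
  {"gripper":-1,"xyz":[0,0,-10],"angular":[0,0,0]},
  {"gripper":-1,"xyz":[0,0,-13.5],"angular":[0,0,0]},
  {"gripper":-1,"xyz":[0,0,-16.5],"angular":[0,0,0]},
  {"gripper":-1,"xyz":[0,0.6,-19],"angular":[0,0,0]},
  {"gripper":-1,"xyz":[0.2,2,-20],"angular":[0,0,-0.02]},
  {"gripper":-1,"xyz":[0.6,4,-20],"angular":[0,0,-0.06]},
  {"gripper":-1,"xyz":[1.2,7,-20],"angular":[0,0,-0.11]},
])

```text
clock: 25.2
position: [565.8, 137.5, 268.3]
ee_rot: [0.981, -0.195, -0.001, 0.0]
contact_force: [0.3, -0.7, -2.5]
gripper_width: 7.5
```

```bash
python3 - <<'E'
from h import *
s=arm.read_state();print(s["contact_force"],s["gripper_width"])
go(431.4,-241.4,270,283.7)
E
```

```text
[ 0.33153301 -0.72949155 -2.50777814] 7.466475157571953
TO (431.4, -241.4, 270, 283.7) xyz [ 2.06 40.15 -0.12] wz -0.6312 cur -112.47 [565.8 137.5 268.3] j6 0.66 t 25.2
```

>>> move_arm([
  {"gripper":-1,"xyz":[0.2,3.5,0],"angular":[0,0,-0.06]},
  {"gripper":-1,"xyz":[0.4,8,0],"angular":[0,0,-0.12]},
  {"gripper":-1,"xyz":[0.6,13,0],"angular":[0,0,-0.2]},
  {"gripper":-1,"xyz":[0.9,18,0],"angular":[0,0,-0.28]},
  {"gripper":-1,"xyz":[1.2,23,0],"angular":[0,0,-0.36]},
  {"gripper":-1,"xyz":[1.5,28,0],"angular":[0,0,-0.44]},
  {"gripper":-1,"xyz":[1.7,32.5,0],"angular":[0,0,-0.52]},
  {"gripper":-1,"xyz":[1.9,36,0],"angular":[0,0,-0.58]},
  {"gripper":-1,"xyz":[2,38.5,0],"angular":[0,0,-0.62]},
  {"gripper":-1,"xyz":[2.1,40.1,0],"angular":[0,0,-0.631]},
])

```text
clock: 26.45
position: [430.0, -240.9, 268.5]
ee_rot: [0.993, 0.118, -0.001, -0.001]
contact_force: [-0.4, 0.6, -3.3]
gripper_width: 7.9
```

```bash
cat > tray.py <<'E'
from h import *
im,d,W=cloud("wrist");z=W[...,2];s=arm.read_state();x0,y0,z0=s["position"]
# world ang of plate in hand (top surface = TCP z -16 approx) and of tray rim
m=(abs(z-(z0-16))<6)&(np.hypot(W[...,0]-x0,W[...,1]-y0)<55);p=W[m]
if m.sum()>100:
    q=cv2.minAreaRect(p[:,:2].astype(np.float32));print("plate",m.sum(),p.mean(0).round(1),q)
m=(z>20)&(z<27.5)&(abs(W[...,0]-431)<70)&(abs(W[...,1]+242)<70);p=W[m]
print("tray",m.sum(),p.mean(0).round(1),cv2.minAreaRect(p[:,:2].astype(np.float32)))
print(s["contact_force"],s["gripper_width"])
cv2.imwrite("pics/w9.png",cv2.resize(im[60:360,150:500],None,fx=2,fy=2))
E
python3 tray.py;python3 -c "
from h import *
go(431.4,-241.4,270,283.7);go(431.4,-241.4,75,283.7)"
```

```text
plate 6530 [ 447.1 -237.2  253.5] ((440.5350341796875, -238.79281616210938), (65.37100219726562, 60.24625015258789), 13.464095115661621)
tray 617 [ 461.2 -235.7   24. ] ((449.58441162109375, -237.73330688476562), (65.1292495727539, 78.03582763671875), 13.745079040527344)
[ 0.00690742  0.2834351  -3.17164263] 7.465098180155636
TO (431.4, -241.4, 270, 283.7) xyz [ 0.18 -0.   -0.15] wz -0.0042 cur -76.54 [ 429.7 -241.8  268.5] j6 1.99 t 26.5
TO (431.4, -241.4, 75, 283.7) xyz [2.200e-01 1.000e-02 1.935e+01] wz -0.0042 cur -76.54 [ 429.7 -241.8  268.5] j6 1.99 t 26.5
```

View pics/w9.png

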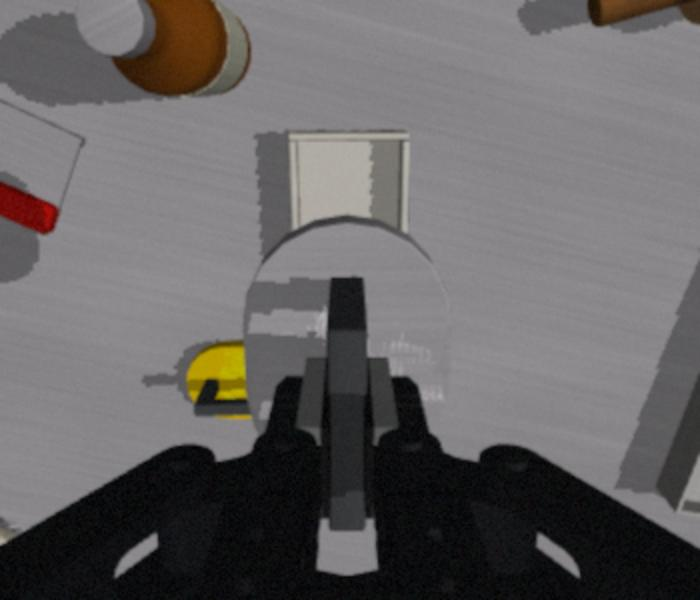

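The wrist view shows the plate level in the jaws and nearly over the tray (rim corner at (408,135) px). Plate yaw 13.5° against tray 13.7°. Lower to just above the rim and check again.

>>> move_arm([
  {"gripper":-1,"xyz":[0,0.07,1],"angular":[0,0,-0.004]},
  {"gripper":-1,"xyz":[0,0.07,3.5],"angular":[0,0,-0.004]},
  {"gripper":-1,"xyz":[0,0.07,6.5],"angular":[0,0,-0.004]},
  {"gripper":-1,"xyz":[0,0.07,10],"angular":[0,0,-0.004]},
  {"gripper":-1,"xyz":[0,0.07,13.5],"angular":[0,0,-0.004]},
  {"gripper":-1,"xyz":[0,0.07,16.5],"angular":[0,0,-0.004]},
  {"gripper":-1,"xyz":[0,0.07,18.5],"angular":[0,0,-0.004]},
  {"gripper":-1,"xyz":[0,0.07,19.3],"angular":[0,0,-0.004]},
  {"gripper":-1,"xyz":[0,0.07,19.3],"angular":[0,0,-0.004]},
  {"gripper":-1,"xyz":[0,0.07,19.3],"angular":[0,0,-0.004]},
])

```text
clock: 27.75
position: [432.9, -240.5, 77.1]
ee_rot: [0.993, 0.12, 0.001, 0.0]
contact_force: [-0.7, -0.1, -2.0]
gripper_width: 7.9
```

```bash
python3 tray.py;python3 -c "
from h import *
go(431.4,-241.4,33,283.7)"
```

```text
plate 6528 [ 450.  -236.8   62.2] ((443.29718017578125, -238.40708923339844), (65.48961639404297, 60.133941650390625), 13.727032661437988)
tray 2147 [ 458.3 -238.1   23.9] ((432.166015625, -241.8581085205078), (101.63418579101562, 78.28814697265625), 13.740559577941895)
[-0.11473967  0.39965178 -2.9972981 ] 7.842979560816613
TO (431.4, -241.4, 33, 283.7) xyz [-0.17  0.04  4.42] wz 0.0014 cur -76.22 [ 432.9 -240.6   77.2] j6 1.99 t 27.8
```

View pics/w9.png

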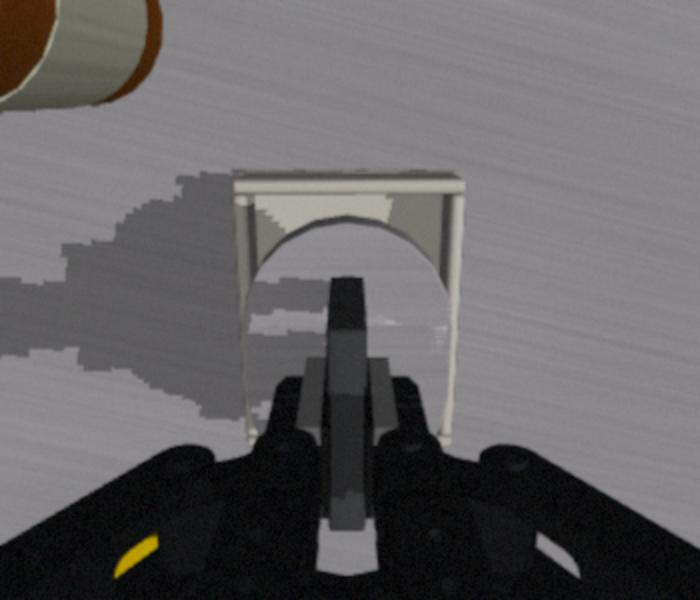

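The tray rim frames the plate. Same-view fits give a correction of -2.3 mm in tool x and +0.8 mm in tool y. Correct, then lower in.

>>> move_arm([
  {"gripper":-1,"xyz":[-0.23,0.08,0],"angular":[0,0,0]},
  {"gripper":-1,"xyz":[-0.23,0.08,0.5],"angular":[0,0,0]},
  {"gripper":-1,"xyz":[-0.23,0.08,1.2],"angular":[0,0,0]},
  {"gripper":-1,"xyz":[-0.23,0.08,1.6],"angular":[0,0,0]},
  {"gripper":-1,"xyz":[-0.23,0.08,1.6],"angular":[0,0,0]},
])

```text
clock: 28.42
position: [429.8, -241.7, 59.7]
ee_rot: [0.993, 0.12, -0.001, -0.0]
contact_force: [0.5, 0.8, -2.6]
gripper_width: 7.7
```

```bash
python3 tray.py;python3 -c "
from h import *
go(431.4,-241.4,33,283.7)"
```

```text
plate 6520 [ 446.8 -238.    44.8] ((439.8400573730469, -239.78176879882812), (66.0203628540039, 60.44121551513672), 13.558807373046875)
tray 3173 [ 450.7 -237.8   23.9] ((433.9582214355469, -241.42233276367188), (98.36964416503906, 78.13109588623047), 13.805429458618164)
[-0.08470655 -0.19634475 -2.52473814] 7.892450929365753
TO (431.4, -241.4, 33, 283.7) xyz [ 0.15 -0.01  2.7 ] wz 0.0012 cur -76.23 [ 430.  -241.8   60. ] j6 1.99 t 28.48
```

>>> move_arm([
  {"gripper":-1,"xyz":[0.1,0,0.3],"angular":[0,0,0]},
  {"gripper":-1,"xyz":[0.1,0,0.8],"angular":[0,0,0]},
  {"gripper":-1,"xyz":[0.1,0,1.3],"angular":[0,0,0]},
  {"gripper":-1,"xyz":[0.1,0,1.8],"angular":[0,0,0]},
  {"gripper":-1,"xyz":[0.1,0,2.2],"angular":[0,0,0]},
  {"gripper":-1,"xyz":[0.1,0,2.5],"angular":[0,0,0]},
  {"gripper":-1,"xyz":[0.1,0,2.6],"angular":[0,0,0]},
  {"gripper":-1,"xyz":[0.1,0,2.6],"angular":[0,0,0]},
])

```text
clock: 29.48
position: [431.1, -241.6, 34.3]
ee_rot: [0.993, 0.12, 0.0, 0.0]
contact_force: [-0.8, 0.1, -3.0]
gripper_width: 7.9
```

```bash
python3 tray.py;python3 -c "
from h import *
go(431.4,-241.4,33,283.7)"
```

```text
plate 9591 [ 448.9 -237.6   20.1] ((440.16143798828125, -239.77581787109375), (85.51304626464844, 78.35272216796875), 13.459251403808594)
tray 5303 [ 454.7 -236.4   23. ] ((442.35955810546875, -239.32467651367188), (80.84519958496094, 78.3695068359375), 13.864909172058105)
[-0.5533386  -0.25478159 -2.15278203] 7.618758051070043
TO (431.4, -241.4, 33, 283.7) xyz [ 0.03 -0.01  0.14] wz 0.0012 cur -76.23 [ 431.2 -241.6   34.4] j6 1.99 t 29.52
```

Still hanging (-3 N), about 1.4 mm above the tray floor. Ease down to contact.

>>> move_arm([
  {"gripper":-1,"xyz":[0,0,0.07],"angular":[0,0,0]},
  {"gripper":-1,"xyz":[0,0,0.14],"angular":[0,0,0]},
  {"gripper":-1,"xyz":[0,0,0.18],"angular":[0,0,0]},
  {"gripper":-1,"xyz":[0,0,0.18],"angular":[0,0,0]},
])

```text
clock: 30.02
position: [431.0, -241.6, 32.5]
ee_rot: [0.993, 0.12, -0.0, -0.0]
contact_force: [0.2, 0.4, -3.4]
gripper_width: 7.4
```

>>> move_arm([
  {"gripper":-1,"xyz":[0,0,0.05],"angular":[0,0,0]},
  {"gripper":-1,"xyz":[0,0,0.1],"angular":[0,0,0]},
  {"gripper":-1,"xyz":[0,0,0.1],"angular":[0,0,0]},
])

```text
clock: 30.4
position: [431.1, -241.6, 32.2]
ee_rot: [0.993, 0.12, 0.0, 0.0]
contact_force: [-1.9, 1.3, 5.3]
gripper_width: 7.8
```

>>> move_arm([
  {"gripper":-0.8,"xyz":[0,0,0],"angular":[0,0,0]},
  {"gripper":-0.6,"xyz":[0,0,0],"angular":[0,0,0]},
  {"gripper":-0.3,"xyz":[0,0,0],"angular":[0,0,0]},
  {"gripper":-0.2,"xyz":[0,0,0],"angular":[0,0,0]},
  {"gripper":-0.2,"xyz":[0,0,-1],"angular":[0,0,0]},
  {"gripper":-0.2,"xyz":[0,0,-3],"angular":[0,0,0]},
  {"gripper":-0.2,"xyz":[0,0,-7],"angular":[0,0,0]},
  {"gripper":-0.2,"xyz":[0,0,-12],"angular":[0,0,0]},
  {"gripper":-0.2,"xyz":[0,0,-18],"angular":[0,0,0]},
  {"gripper":-0.2,"xyz":[-3,0,-22],"angular":[0,0,0]},
])

```text
clock: 31.65
position: [403.4, -249.0, 255.3]
ee_rot: [0.993, 0.121, 0.002, 0.001]
contact_force: [0.5, -0.1, -0.9]
gripper_width: 34.4
```

```bash
python3 - <<'E'
from h import *
im,d,W=cloud("wrist");z=W[...,2];r=np.hypot(W[...,0]-431.5,W[...,1]+241.7)
for n,a,b,rr in (("plate top (expect 17)",14,20,42),("bar top (expect 56)",53,60,40)):
    m=(z>a)&(z<b)&(r<rr);p=W[m];print(n,m.sum(),p.mean(0),cv2.minAreaRect(p[:,:2].astype(np.float32)))
    A=np.c_[p[:,:2]-p[:,:2].mean(0),np.ones(len(p))];print(np.linalg.lstsq(A,p[:,2],rcond=None)[0])
a,_=arm.get_image("top");b=im
cv2.imwrite("pics/end.png",np.hstack([cv2.resize(a[80:340,150:470],(490,400)),cv2.resize(b[60:310,220:420],(310,400))]))
print(arm.read_state()["position"],arm.read_state()["clock"])
E
```

```text
plate top (expect 17) 2229 [ 434.17364569 -241.53696089   17.46092897] ((432.0040588378906, -242.01986694335938), (81.20988464355469, 68.24552154541016), 14.035562515258789)
[-1.19404965e-03 -1.29087437e-04  1.74609290e+01]
bar top (expect 56) 365 [ 432.48138067 -241.82102291   56.3923955 ] ((432.1259460449219, -241.94998168945312), (51.89239501953125, 8.259161949157715), 13.695526123046875)
[ 4.24717968e-03 -1.06318600e-04  5.63923955e+01]
[ 402.38292228 -249.8099778   257.47062806] 31.75
```

The viewer limit is reached, so I'll check the rest numerically against the first top view and hand in.

```bash
python3 - <<'E'
from h import *
W0=np.load("top.npz")["W"];im,d,W=cloud("top")
b=dict(squeeze=(405,145,445,190),oil=(370,200,410,240),mug=(262,205,292,232),bowl=(310,112,352,153),beaker=(375,92,418,133),jar=(262,88,300,128),scraper=(305,240,358,282),hook=(195,220,260,280))
for n,(u0,v0,u1,v1) in b.items():
    A,B=W0[v0:v1,u0:u1],W[v0:v1,u0:u1]
    f=lambda X:X[X[...,2]>(185 if n=="hook" else 8)].mean(0).round(1)
    print(n,f(A),f(B))
print(arm.job_done())
E
```

```text
squeeze [ 622.2 -191.6  126.3] [ 622.1 -191.5  125.7]
oil [ 505.7 -121.7  115.5] [487.4 -79.6 388.4]
mug [507.6 136.4  45.6] [508.3 136.6  45.2]
bowl [728.8   7.9  25.6] [728.6   7.7  25.8]
beaker [ 785.7 -148.7   52.9] [ 785.2 -148.8   52.9]
jar [775.9 131.3  77.9] [776.  131.2  78.1]
scraper [403.   -3.2  12.3] [402.9  -2.1  12.4]
hook [417.5 245.2 192.3] [418.2 246.7 191.8]
the job is handed in; nothing more can be done
None
```

The job is done and handed in at about 32 s of the 72 s allowed. I hooked the steel plate out of the barrel and stood it on the mat. Then I hung the hook back in its holder, took the plate by its loop and set it in the tray.

**Last checks**
- **Plate:** it lies flat in the tray, with its top at 17.5 mm (17 expected) and no measurable slope. It is centred within about 1 mm of the tray's middle, with its loop at 13.7° like the tray.
- **Hook:** it stands upright in its slot, with the handle top at 191.8 mm. That is within 2 mm of where it began.
- **Other things:** squeeze bottle, mug, bowl, beaker, jar and scraper all read within about 1 mm of their first positions.
- **Oil bottle, not confirmed:** the arm blocked the top camera there (reading at 388 mm height), so that comparison is invalid. Contact forces stayed within a few newtons, and the bottle still showed upright in the wrist pictures above the tray.
- **Final picture:** the viewer refused it because the 12-picture limit was reached, so the end state was checked only from depth data.

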